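# Pack two sale lots into cell cartons

## Robot

A 7-joint arm with a two-finger parallel gripper is mounted at the origin on the work surface. World frame = base frame: x ahead of the robot, y to its left, z up, the work surface at z = 0. Lengths are in m, angles in rad, forces in N, time in s.
With the tool pointing down it reaches from about 0.425 to 0.925 m from the base axis. Payload 6.8 kg.
Tool frame: the origin (TCP) lies between the finger pads; the fingertips stand 17 mm ahead of it and the grasp point (between the pads) lies 2 mm behind it; z points along the fingers, y is the direction in which the jaws open and shut (so a half turn about z gives the same grasp; the last joint's range is limited). The gripper opens to 85 mm and grips with 20 to 120 N. Pads are 22 mm wide; open, the fingers measure 114 mm over their backs; the gripper's body (76 mm by 85 mm) begins 54 mm behind the grasp point. The pads swing forward as they close: fully open they stand 13 mm farther back than shut.
Start: joints at [-1.243, 0.477, 0.022, 1.555, -0.011, 1.109, -0.083], TCP at [0.285, 0.612, 0.248] pointing down, gripper open.
Joint ranges: [-2.96, 2.96], [-0.34, 2.1], [-1.41, 1.46], [0.24, 2.44], [-1.37, 4.51], [0.17, 1.92], [-2.96, 2.96]. Speed limits (rad/s): [2.39, 2.39, 3.14, 3.14, 3.14, 3.14, 3.14].

## Interface

Orientations are given as a unit quaternion [w, x, y, z].
In Python, from station import bot gives the robot as it stands. The module is installed in compiled form; this text tells all that it offers.
- The arm moves only by the tool carry_out, never from a script. Its argument "moves" is a list of rows, each a list of 3 entries, a list of its own where there are three numbers: the turn, a rotation vector about the tool's x, y, z in degrees, then the shift along the tool's x, y, z in cm, then the finger opening in cm, from 0 to 8.54. A call has 1 to 5 rows; each row is the pose to reach, as a shift and turn from the pose commanded when the call began, along the tool's axes at that moment; what a row does not reach only later rows make up. A row lasts 1/8 s, in which the tool goes at most 62.5 mm and 10.7 degrees, less where a joint would pass 70% of its speed; a pose out of reach is approached as far as the arm can. A call with a gripper value outside its range is refused whole. The fingers move at their own pace and stop on an object; "newtons" is the grip in N (left out, the last holds). Time passes only in rows, so rows that repeat a pose let the fingers close. It gives the time, the measured TCP pose, the force and the opening at its end, in the units of the state.
- bot.get_obs(): the state, without advancing time (a new reading comes with each control period).
- bot.read_camera(name): name is "scene" or "top"; returns the picture (384x512x3 uint8, red, green, blue); there is no depth.
- bot.camera_info(name): a dict with "vertical_fov" (degrees; the focal length in pixels is half the picture's height over the tangent of half this angle, whatever the lens; pixels are square), "cx", "cy" (the principal point, pixels), "k1" (the pictures are not rectified: a ray, as slopes to the right and down, at radius r is drawn at 1 + k1 r^2 times it, then the intrinsics apply), "position" and "attitude" of the camera in the world. Camera axes: x right, y up, looking along -z (the intrinsics and any distortion apply to the point x, -y, -z); pixel columns grow to the right and rows downward; lengths in m; the calibration is good to about 2 mm. A picture is of the moment at which its call begins. camera_info takes no time and is no camera call.
- bot.hand_in(): hands the job in, once; it reports no verdict.
Trained networks look in the newest picture that a camera, given by its name, has taken for a name from the list of things; names that differ only in an ending like _2 or _b are one class to them, and where a whole thing is asked for, a point or a joint stands for the part that bears it (a point fixed in the world has none). Each returns a list of dicts, best first, with "score" (0 to 1); they miss things now and then, are a little off and sometimes report something else, mostly with a low value. They report only what shows in the picture. A call takes as long as a camera call.
- bot.silhouettes(label, camera): "region" (384x512 bool, what is visible of it) and "location" ([column, row] in pixels, amid what is visible of it).
The state is a dict: "t": time; "q": joint angles; "joint_vel": joint speeds; "joint_torque": joint torques, N m; "eef_pos": TCP position; "tool_rot": TCP orientation; "contact_force": force on the tool from outside, world axes, zero at the start; "torque": the same for the moment, N m; "gripper_width": opening from 0.0 (shut) to 1.0 (fully open).
Only numpy, scipy, OpenCV 4.12 (cv2) and the standard library are available. Lean on these libraries where they do the work, as an engineer would, in place of code of your own. Each camera call takes 0.05 s, during which the arm holds its last target. There are 200 camera calls.

## Task

Make up the two sale lots from the stock on the packing table, one thing to a cell. The table lot goes in the three-cell carton: the stoneware crock in the wide cell, the wooden pepper mill in the middle cell, so that stoneware and brass do not knock together, and the short brass candlestick in the other end cell; the mantel lot goes in the two-cell carton: the blue bottle vase in the wide cell and the tall brass candlestick in the narrow one. Stand everything upright on the carton floor, set it down gently without dropping it, and leave the rest of the stock (beaker, jar, flowerpot) where it is.

Things in the scene. Friction and masses are not known exactly. Their poses are not given: they have to be found in the camera images.
- crock_c (a point): Small open white stoneware crock with two dark blue bands and a tiny lug on either side: 92 mm tall, round belly 78 mm across (foot 62 mm), above it a straight neck 58 mm across from 14 mm above the origin up to the mouth (rim 61 mm, wall 5 mm). Light enough to lift by the neck, 0.3 to 0.5 kg. Origin: centre, half-way up. Stands upright with z up.
- mill_c (a point): Dark turned-wood pepper mill with a steel button on top: 125 mm tall, foot 54 mm across, straight waist 38 mm across from 8 mm below to 34 mm above the origin, above it a rounded head 46 mm across at most. About 0.2 kg. Origin: centre, half-way up. Stands upright with z up.
- candlestick_short_c (a point): The short one of two brass candlesticks: 80 mm tall, round base 64 mm across and 9 mm thick, straight candle cup 31 mm across from 4 mm below the origin up to the top (lip 36 mm). About 0.3 kg. Origin: centre, half-way up. Stands upright with z up.
- candlestick_tall_c (a point): The tall one of two brass candlesticks: 130 mm tall, round base 60 mm across and 10 mm thick, slim stem 20 mm across with a small knob, and at the top a straight candle cup 28 mm across from 31 mm above the origin up to the top. About 0.4 kg. Origin: centre, half-way up. Stands upright with z up.
- vase_c (a point): Blue glazed bottle vase: 132 mm tall, body 68 mm across (foot 48 mm), straight slim neck 25 mm across from 12 mm above the origin up to 60 mm above it (lip 32 mm). About 0.35 kg. Origin: centre, half-way up. Stands upright with z up.
- carton3: Open cardboard carton with THREE cells in a row for the table lot, fixed to the table: outside 108 mm (x) by 300 mm (y), walls 62 mm high and 4 mm thick, flaps folded down outside (about 12 mm more on every side), floor 5 mm thick, dividers 52 mm high. Origin: centre of its underside; y runs along the row of cells, z up. Cell centres on the y axis: wide cell (100 by 116 mm) at y = +88 mm, middle cell (100 by 84 mm) at y = -16 mm, narrow end cell (100 by 84 mm) at y = -104 mm.
- carton2: Open cardboard carton with TWO cells for the mantel lot, fixed to the table: outside 108 mm (x) by 208 mm (y), walls, flaps, floor and divider as on the other carton. Origin: centre of its underside; y runs along the row of cells, z up. Cell centres on the y axis: wide cell (100 by 116 mm) at y = +42 mm, narrow cell (100 by 80 mm) at y = -60 mm.
- beaker_c (a point): Plain white ceramic beaker without handle, 72 mm tall, 68 mm across at the rim. It stays where it is. Origin: centre, half-way up. Stands upright with z up.
- jar_c (a point): Amber glass jar with a steel cap, 88 mm tall, 56 mm across. It stays where it is. Origin: centre, half-way up. Stands upright with z up.
- flowerpot_c (a point): Small empty terracotta flowerpot, 62 mm tall, rim 68 mm across. It stays where it is. Origin: centre, half-way up. Stands upright with z up.

How it is judged:
At the end, for the whole second after the job is handed in: Each of the five things stands released and at rest inside its own cell, upright within 0.1 rad, on the carton floor (height within 5 mm); the beaker, the jar and the flowerpot are upright and within 25 mm of where they stood (x of crock_c in the frame of carton3 between -0.021 and 0.021 m and y of crock_c in the frame of carton3 between 0.059 and 0.117 m and z of crock_c in the frame of carton3 between 0.046 and 0.056 m and angle between each of crock_c, mill_c, candlestick_short_c, vase_c, candlestick_tall_c, beaker_c, jar_c, flowerpot_c's own z axis and vertical below 0.1 rad and linear speed of each of crock, mill, candlestick_short, vase, candlestick_tall below 0.02 m/s and angular speed of each of crock, mill, candlestick_short, vase, candlestick_tall below 0.3 rad/s and x of mill_c in the frame of carton3 between -0.025 and 0.025 m and y of mill_c in the frame of carton3 between -0.033 and 0.001 m and z of mill_c in the frame of carton3 between 0.0625 and 0.0725 m and x of candlestick_short_c in the frame of carton3 between -0.02 and 0.02 m and y of candlestick_short_c in the frame of carton3 between -0.116 and -0.092 m and z of candlestick_short_c in the frame of carton3 between 0.04 and 0.05 m and x of vase_c in the frame of carton2 between -0.028 and 0.028 m and y of vase_c in the frame of carton2 between 0.006 and 0.078 m and z of vase_c in the frame of carton2 between 0.066 and 0.076 m and x of candlestick_tall_c in the frame of carton2 between -0.022 and 0.022 m and y of candlestick_tall_c in the frame of carton2 between -0.072 and -0.048 m and z of candlestick_tall_c in the frame of carton2 between 0.065 and 0.075 m and distance of each of beaker_c, jar_c, flowerpot_c from where it was at the start of the episode below 0.025 m); the robot touches nothing.
It fails at once if one of the five things is dropped (falls freely by more than about 18 mm) ((contact force between the fingers and crock below 0.05 N and linear speed of crock above 0.6 m/s) or (contact force between the fingers and mill below 0.05 N and linear speed of mill above 0.6 m/s) or (contact force between the fingers and candlestick_short below 0.05 N and linear speed of candlestick_short above 0.6 m/s) or (contact force between the fingers and vase below 0.05 N and linear speed of vase above 0.6 m/s) or (contact force between the fingers and candlestick_tall below 0.05 N and linear speed of candlestick_tall above 0.6 m/s)).
It fails at once if one of the five things is rammed hard into a carton (more than 110 N between them) (contact force between any of crock, mill, candlestick_short, vase, candlestick_tall and carton3 above 110 N or contact force between any of crock, mill, candlestick_short, vase, candlestick_tall and carton2 above 110 N).
It fails at once if the beaker, the jar or the flowerpot is shifted by more than 25 mm or tipped (distance of any of beaker_c, jar_c, flowerpot_c from where it was at the start of the episode above 0.025 m or angle between any of beaker_c, jar_c, flowerpot_c's own z axis and vertical above 0.35 rad).
It also fails if it takes over 115 s, if anything falls off the work surface, if the arm or the gripper's body presses on something with over 40 N, if the wrist force passes 120 N, or if a joint passes its speed limit or range.

## Working session

There is one attempt and no reset: what is moved stays moved. The work goes in short steps, Python scripts to look and compute and a tool call to move; the robot and the scene stay as the last step left them, time stands still between calls to the robot, and variables do not carry over. Pictures are saved under pics/ and viewed, about 12 in all and at most 16, crops included, and the job is handed in when it is done.

Besides the shell and the picture viewer there is one more tool, called after "Request:" as name(argument=value, ...) on one line, values as JSON. carry_out: Moves the arm, as the interface text tells. Its arguments: {"type":"object","properties":{"moves":{"type":"array"},"newtons":{"type":"number"}},"required":["moves"]}

```bash
mkdir -p pics
python3 - <<'E'
from station import bot
import cv2
print(bot.get_obs())
for n in("scene","top"):
    print(n,bot.camera_info(n))
    cv2.imwrite(f"pics/{n}0.png",bot.read_camera(n)[:,:,::-1])
E
```

```text
{'t': 0.0, 'q': array([-1.24308114,  0.47777661,  0.02234449,  1.55644123, -0.01151997,
        1.10930618, -0.08306351]), 'joint_vel': array([ 0.00038383,  0.00073619, -0.00039541,  0.00184093, -0.00108744,
       -0.00204723, -0.00245961]), 'joint_torque': array([ 1.38913429e-04, -5.96446502e+01,  1.60784382e+00, -2.81194371e+01,
        1.24342006e-02,  9.24818247e-03, -5.29479180e-06]), 'eef_pos': array([0.28472415, 0.61139536, 0.24734585]), 'tool_rot': array([-1.37082473e-04,  2.16165083e-01,  9.76356412e-01, -8.91191073e-04]), 'contact_force': array([-0.56539236,  0.31075694,  0.48588721]), 'torque': array([ 0.01201667,  0.00839459, -0.02442238]), 'gripper_width': 0.9962672979427889}
scene {'vertical_fov': 49.63139413257624, 'cx': 253.95333867553413, 'cy': 191.8224219928468, 'k1': -0.029354374891647397, 'position': array([1.23849767, 0.28815116, 0.65060715]), 'attitude': array([0.50030891, 0.23818086, 0.37355556, 0.7439201 ])}
top {'vertical_fov': 43.449424273135875, 'cx': 257.3173502030499, 'cy': 192.81983250442875, 'k1': 0.05831115104248722, 'position': array([ 0.33157713, -0.00907113,  1.30642758]), 'attitude': array([ 0.70911827,  0.06496078, -0.06607936, -0.69897417])}
```

View pics/top0.png

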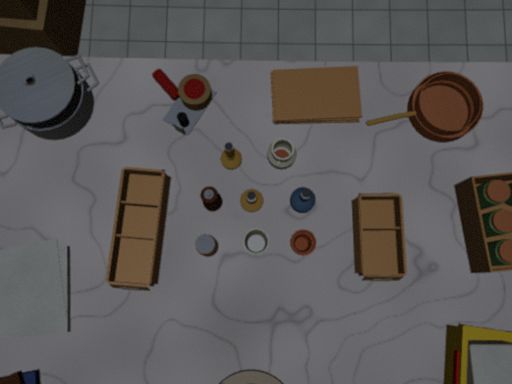

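View pics/scene0.png

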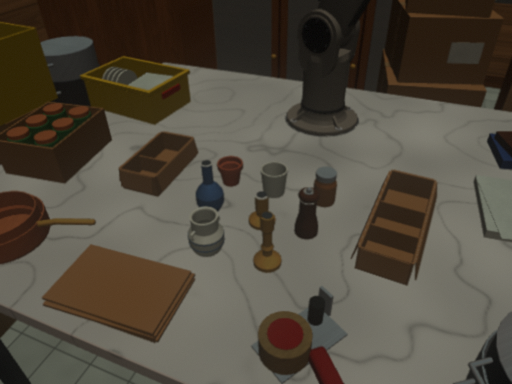

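```bash
cat > h.py <<'E'
from station import bot
import numpy as np, cv2
from scipy.spatial.transform import Rotation as R
from scipy.optimize import minimize
def rot(q): return R.from_quat([q[1],q[2],q[3],q[0]])
INFO={n:bot.camera_info(n) for n in("scene","top")}
def project(cam,P):
    i=INFO[cam]; c=rot(i["attitude"]).inv().apply(np.atleast_2d(P)-i["position"])
    s=np.c_[c[:,0]/-c[:,2],-c[:,1]/-c[:,2]]; s=s*(1+i["k1"]*(s**2).sum(1))[:,None]
    f=192/np.tan(np.radians(i["vertical_fov"]/2))
    return s*f+[i["cx"],i["cy"]]
def back(cam,px,z):
    i=INFO[cam]; f=192/np.tan(np.radians(i["vertical_fov"]/2))
    d=(np.array(px,float)-[i["cx"],i["cy"]])/f; s=d.copy()
    for _ in range(20): s=d/(1+i["k1"]*(s@s))
    v=rot(i["attitude"]).apply([s[0],-s[1],-1]); p=i["position"]
    return p+v*(z-p[2])/v[2]
# profiles: (z above foot, radius) in mm
PROF=dict(
 crock_c=[(0,31),(12,36),(28,39),(45,37),(60,29),(87,29),(92,30.5)],
 mill_c=[(0,27),(15,26),(54.5,19),(96.5,19),(100,21),(107,23),(115,20),(125,7)],
 candlestick_short_c=[(0,32),(9,32),(10,12),(34,12),(36,15.5),(76,15.5),(80,18)],
 candlestick_tall_c=[(0,30),(10,30),(11,10),(94,10),(96,14),(130,14)],
 vase_c=[(0,24),(20,32),(38,34),(58,28),(78,12.5),(126,12.5),(132,16)],
 beaker_c=[(0,28),(72,34)], jar_c=[(0,28),(88,28)], flowerpot_c=[(0,22),(62,34)])
A=np.linspace(0,2*np.pi,32,endpoint=False)
def mask(cam,name,x,y,z0=0):
    m=np.zeros((384,512),np.uint8); pr=PROF[name]
    rings=[project(cam,np.c_[x+r/1e3*np.cos(A),y+r/1e3*np.sin(A),np.full(32,z0+h/1e3)]) for h,r in pr]
    for a,b in zip(rings,rings[1:]):
        hull=cv2.convexHull(np.r_[a,b].astype(np.float32))
        cv2.fillConvexPoly(m,np.round(hull*16).astype(np.int32),1,shift=4)
    return m>0
def fit(name,x0,cams=("top","scene"),regs=None):
    def cost(p):
        return sum(1-(lambda m,r:(m&r).sum()/max(1,(m|r).sum()))(mask(c,name,*p),regs[c]) for c in cams)
    r=minimize(cost,x0,method="Nelder-Mead",options=dict(initial_simplex=np.array([x0,x0+[.012,0],x0+[0,.012]]),xatol=2e-4,fatol=1e-4))
    return r.x,r.fun/len(cams)
E
python3 - <<'E'
from h import *
for c in INFO: print(c,project(c,[[0,0,0],[.285,.612,.248],[.6,0,0],[.6,.2,0]]))
for c in INFO:bot.read_camera(c)
regs={}
for n in list(PROF)+["carton3","carton2"]:
    regs[n]={}
    for c in INFO:
        d=bot.silhouettes(n,c)
        print(n,c,[(round(float(e["score"]),2),np.round(e["location"]).tolist(),int(e["region"].sum())) for e in d[:3]])
        if d: regs[n][c]=d[0]["region"]
    if n in PROF and regs[n]:
        H=max(h for h,r in PROF[n])/1e3
        for cams in (("top",),("scene",),("top","scene")):
            if not all(c in regs[n] for c in cams): continue
            ys,xs=np.nonzero(regs[n][cams[0]]); p=back(cams[0],(xs.mean(),ys.mean()),H/2)[:2]
            q,f=fit(n,p,cams,regs[n]); print("   ",cams,np.round(q,4),round(f,3),"r",round(np.hypot(*q),3))
import pickle; pickle.dump(regs,open("regs.pkl","wb"))
E
```

```text
scene [[321.07029358 117.68371598]
 [582.22462237 119.28888005]
 [251.01740704 231.74329541]
 [336.89553446 255.08998073]]
top [[250.31388778 418.96331759]
 [-41.63515063 303.88317346]
 [254.03992315 184.55408013]
 [181.66460369 183.49746964]]
crock_c scene [(0.97, [206.0, 229.0], 1432)]
crock_c top [(0.97, [282.0, 155.0], 692)]
    ('top',) [ 0.6798 -0.0725] 0.075 r 0.684
    ('scene',) [ 0.6783 -0.0712] 0.068 r 0.682
    ('top', 'scene') [ 0.6798 -0.0718] 0.075 r 0.684
mill_c scene [(0.55, [306.0, 215.0], 919)]
mill_c top [(0.75, [213.0, 197.0], 369)]
    ('top',) [0.551  0.1121] 0.198 r 0.562
    ('scene',) [0.5484 0.114 ] 0.155 r 0.56
    ('top', 'scene') [0.5498 0.1135] 0.175 r 0.561
candlestick_short_c scene [(0.67, [255.0, 208.0], 411)]
candlestick_short_c top [(0.87, [252.0, 202.0], 428)]
    ('top',) [0.5572 0.006 ] 0.078 r 0.557
    ('scene',) [0.5543 0.0058] 0.471 r 0.554
    ('top', 'scene') [0.5572 0.007 ] 0.275 r 0.557
candlestick_tall_c scene [(0.69, [265.0, 252.0], 980)]
candlestick_tall_c top []
    ('scene',) [0.6716 0.0668] 0.112 r 0.675
vase_c scene [(0.85, [207.0
[... 692 characters left out ...]
   ('top', 'scene') [0.4285 0.1198] 0.206 r 0.445
flowerpot_c scene [(0.75, [230.0, 171.0], 580)]
flowerpot_c top [(0.88, [304.0, 239.0], 551)]
    ('top',) [ 0.4403 -0.1281] 0.055 r 0.459
    ('scene',) [ 0.4352 -0.13  ] 0.136 r 0.454
    ('top', 'scene') [ 0.4397 -0.1275] 0.104 r 0.458
carton3 scene [(0.83, [397.0, 227.0], 6523), (0.64, [154.0, 166.0], 3263), (0.45, [229.0, 170.0], 591)]
carton3 top [(0.93, [378.0, 235.0], 4476), (0.87, [140.0, 232.0], 6211), (0.61, [208.0, 245.0], 375)]
carton2 scene [(0.83, [397.0, 227.0], 6523), (0.64, [154.0, 166.0], 3263), (0.45, [229.0, 170.0], 591)]
carton2 top [(0.93, [378.0, 235.0], 4476), (0.87, [140.0, 232.0], 6211), (0.61, [208.0, 245.0], 375)]
```

```bash
cat > c.py <<'E'
from h import *
import pickle
DIV={"carton3":[28,-60],"carton2":[-18]}  # divider centres approx
LEN={"carton3":.300,"carton2":.208}
def tf(p,P): 
    P=np.asarray(P,float);c,s=np.cos(p[2]),np.sin(p[2])
    return np.c_[p[0]+c*P[:,0]-s*P[:,1],p[1]+s*P[:,0]+c*P[:,1],P[:,2]]
def rect(a,b,z): return [(a,b,z),(-a,b,z),(-a,-b,z),(a,-b,z)]
def cmask(cam,n,p):
    L=LEN[n]/2; m=np.zeros((384,512),np.uint8)
    P=tf(p,rect(.054,L,.062)+rect(.066,L+.012,.045)+rect(.054,L,0))
    cv2.fillConvexPoly(m,np.round(cv2.convexHull(project(cam,P).astype(np.float32))*16).astype(np.int32),1,shift=4)
    return m>0
E
python3 - <<'E'
from c import *
out={}
imgs={c:bot.read_camera(c)[:,:,::-1].copy() for c in INFO}
big={c:cv2.resize(imgs[c],None,fx=3,fy=3,interpolation=cv2.INTER_CUBIC) for c in INFO}
big={c:cv2.convertScaleAbs(b,alpha=1.6) for c,b in big.items()}
def poly(c,P,col): cv2.polylines(big[c],[np.round((project(c,P)+.5)*3*8).astype(np.int32)],True,col,1,cv2.LINE_AA,3)
allr={c:bot.silhouettes("carton3",c) for c in INFO}
for n,loc in(("carton3",{"top":(140,232),"scene":(397,227)}),("carton2",{"top":(378,235),"scene":(154,166)})):
    rg={c:min(allr[c],key=lambda e:np.hypot(*(np.array(e["location"])-loc[c])))["region"] for c in INFO}
    p0=back("top",loc["top"],.04)[:2]
    for cams in(("top",),("scene",),("top","scene")):
        def cost(p): return sum(1-(cmask(c,n,p)&rg[c]).sum()/(cmask(c,n,p)|rg[c]).sum() for c in cams)
        best=min((minimize(cost,[*p0,a],method="Nelder-Mead",options=dict(initial_simplex=[[*p0,a],[p0[0]+.02,p0[1],a],[p0[0],p0[1]+.02,a],[*p0,a+.1]],xatol=1e-4,fatol=1e-4)) for a in(np.pi-.15,np.pi,np.pi+.15)),key=lambda r:r.fun)
        print(n,cams,np.round(best.x,4),best.fun)
        if cams==("top",): out[n]=best.x
    for c in INFO:
        L=LEN[n]/2
        poly(c,tf(out[n],rect(.054,L,.062)),(0,255,0)); poly(c,tf(out[n],rect(.050,L-.004,.005)),(255,255,0))
        for d in DIV[n]: poly(c,tf(out[n],[(-.05,d/1e3,.052),(.05,d/1e3,.052)]),(0,0,255))
pos=dict(crock_c=(.6798,-.0718),mill_c=(.5505,.113),candlestick_short_c=(.5572,.0065),candlestick_tall_c=(.6716,.0668),vase_c=(.554,-.1297),beaker_c=(.4383,-.0075),jar_c=(.4285,.1195),flowerpot_c=(.4400,-.1280))
for n,p in pos.items():
    for c in INFO:
        cs,_=cv2.findContours(cv2.resize(mask(c,n,*p).astype(np.uint8),None,fx=3,fy=3,interpolation=0),0,2); cv2.drawContours(big[c],cs,-1,(255,0,255),1)
cv2.imwrite("pics/ovtop.png",cv2.resize(big["top"][360:900,300:1260],(800,450),interpolation=cv2.INTER_AREA)); cv2.imwrite("pics/ovscene.png",cv2.resize(big["scene"][350:900,330:1350],(800,431),interpolation=cv2.INTER_AREA))
E
```

```text
carton3 ('top',) [0.4751 0.299  1.5013] 0.047890360332614734
carton3 ('scene',) [0.4746 0.3042 4.6609] 0.07335459553493762
carton3 ('top', 'scene') [0.4748 0.3017 4.6586] 0.1591744976524655
carton2 ('top',) [ 0.4578 -0.3274  4.7256] 0.04480477917644554
carton2 ('scene',) [ 0.4603 -0.3322  4.7493] 0.04178842781998826
carton2 ('top', 'scene') [ 0.4605 -0.3286  4.7297] 0.125111293906766
```

View pics/ovtop.png

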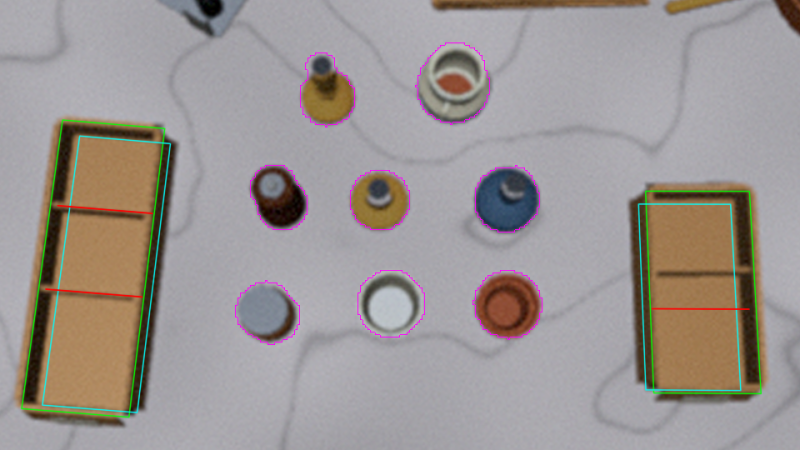

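View pics/ovscene.png

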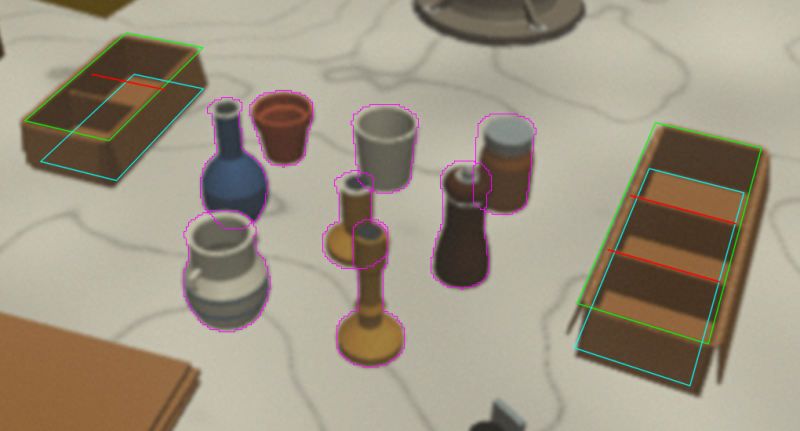

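The overlays show the object outlines sitting on their objects in both views. The carton3 dividers line up. Carton2's divider shows its wide cell is also on the robot's side, so its yaw is about 1.59. First move: align the jaws with world y and head for the short candlestick.

Request:
carry_out(moves=[[[0,0,-5],[-2.5,-2,0],8.5],[[0,0,-12],[-6.5,-5,0],8.5],[[0,0,-18],[-10.5,-8.5,0],8.5],[[0,0,-25],[-14,-11.5,0],8.5],[[0,0,-25],[-17.5,-14,0],8.5]], newtons=45)

```text
t: 2.02
eef_pos: [0.3852, 0.4094, 0.2486]
tool_rot: [0.0, -0.001, 1.0, 0.0]
contact_force: [0.1, 0.6, 0.6]
gripper_width: 0.995
```

Request:
carry_out(moves=[[[0,0,0],[-2,-5,0],8.5],[[0,0,0],[-4.5,-10.5,0],8.5],[[0,0,0],[-7,-16,0],8.5],[[0,0,0],[-9.5,-21.5,0],8.5],[[0,0,0],[-12,-27,0],8.5]])

```text
t: 2.65
eef_pos: [0.5054, 0.1394, 0.2487]
tool_rot: [0.0, -0.0, 1.0, 0.0]
contact_force: [1.4, -0.4, -0.4]
gripper_width: 0.996
```

Request:
carry_out(moves=[[[0,0,0],[-2,-5,0],6],[[0,0,0],[-4,-10,0],6],[[0,0,0],[-5.2,-13,3],6],[[0,0,0],[-5.2,-13.3,8],6],[[0,0,0],[-5.2,-13.3,12],6]])

```text
t: 3.28
eef_pos: [0.5566, 0.0073, 0.1269]
tool_rot: [-0.0, 0.001, 1.0, -0.0]
contact_force: [0.6, 0.1, -0.5]
gripper_width: 0.705
```

Request:
carry_out(moves=[[[0,0,0],[0,0,3],6],[[0,0,0],[0,0,5.5],6],[[0,0,0],[0,0,6.7],6],[[0,0,0],[0,0,6.7],2],[[0,0,0],[0,0,6.7],2]])

```text
t: 3.9
eef_pos: [0.5574, 0.0079, 0.0623]
tool_rot: [0.001, -0.0, 1.0, -0.0]
contact_force: [-0.3, -0.9, -1.8]
gripper_width: 0.367
```

Request:
carry_out(moves=[[[0,0,0],[0,0,0],2],[[0,0,0],[0,0,0],2],[[0,0,0],[0,0,0],2]])

```text
t: 4.28
eef_pos: [0.5571, 0.0078, 0.0621]
tool_rot: [0.001, -0.0, 1.0, -0.0]
contact_force: [-2.6, -3.7, 6.6]
gripper_width: 0.362
```

Request:
carry_out(moves=[[[0,0,0],[0,0,-2],2],[[0,0,0],[0,0,-6],2],[[0,0,0],[0,0,-11],2],[[0,0,0],[0,0,-15],2],[[0,0,0],[0,2,-16],2]])

```text
t: 4.9
eef_pos: [0.558, 0.0271, 0.2242]
tool_rot: [0.002, 0.001, 1.0, 0.0]
contact_force: [0.2, 0.3, -3.2]
gripper_width: 0.362
```

Request:
carry_out(moves=[[[0,0,0],[0,4.5,0],2],[[0,0,0],[-0.5,10,0],2],[[0,0,0],[-1,15.5,0],2],[[0,0,0],[-1.7,21,0],2],[[0,0,0],[-2.2,25,0],2]])

```text
t: 5.52
eef_pos: [0.5775, 0.2819, 0.2207]
tool_rot: [-0.001, -0.002, 1.0, 0.001]
contact_force: [0.2, -0.5, -3.9]
gripper_width: 0.364
```

Request:
carry_out(moves=[[[0,0,0],[-0.1,1,1.5],2],[[0,0,0],[-0.1,1.2,4.5],2],[[0,0,0],[-0.1,1.2,7.5],2],[[0,0,0],[-0.1,1.2,8.5],2]])

```text
t: 6.02
eef_pos: [0.5779, 0.2886, 0.1335]
tool_rot: [-0.002, 0.0, 1.0, -0.001]
contact_force: [-1.2, 0.3, -2.9]
gripper_width: 0.364
```

Run:
```python
from h import *
a=bot.read_camera("top")[130:300,90:320,::-1]; b=bot.read_camera("scene")[120:300,200:460,::-1]
s=lambda i:cv2.convertScaleAbs(cv2.resize(i,(400,300),interpolation=2),alpha=1.5)
cv2.imwrite("pics/p1.png",np.hstack([s(a),s(b)])); print(bot.get_obs()["eef_pos"])
```

```text
[0.57879451 0.2892262  0.13496207]
```

View pics/p1.png

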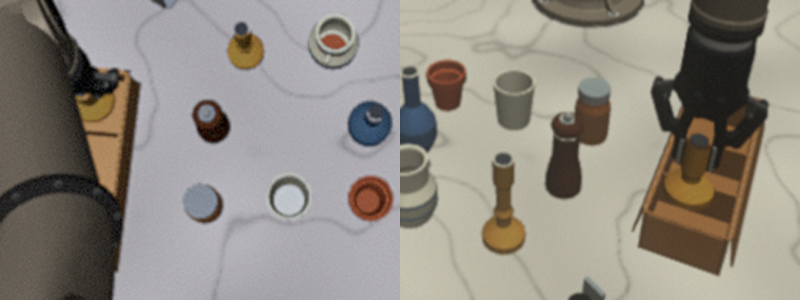

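The short candlestick hangs centred over the far end cell at about (690,185) in the right half, and its base clears both walls. Lowering it.

Request:
carry_out(moves=[[[0,0,0],[0,0.4,2.5],2],[[0,0,0],[0,0.4,4.7],2],[[0,0,0],[0,0.4,5.8],2],[[0,0,0],[0,0.4,6.2],2],[[0,0,0],[0,0.4,6.4],2]])

```text
t: 6.75
eef_pos: [0.5802, 0.2944, 0.0731]
tool_rot: [0.001, -0.0, 1.0, 0.0]
contact_force: [-0.4, -0.3, -3.2]
gripper_width: 0.365
```

Request:
carry_out(moves=[[[0,0,0],[0,0,0.1],2],[[0,0,0],[0,0,0.2],2],[[0,0,0],[0,0,0.3],2]])

```text
t: 7.12
eef_pos: [0.5797, 0.2943, 0.0695]
tool_rot: [0.0, -0.0, 1.0, 0.0]
contact_force: [0.7, 0.1, -2.1]
gripper_width: 0.367
```

Request:
carry_out(moves=[[[0,0,0],[0,0,0.1],2],[[0,0,0],[0,0,0.2],2],[[0,0,0],[0,0,0.3],2],[[0,0,0],[0,0,0.3],2]])

```text
t: 7.62
eef_pos: [0.5797, 0.2944, 0.0673]
tool_rot: [0.0, -0.0, 1.0, 0.0]
contact_force: [-2.3, -0.4, 5.8]
gripper_width: 0.363
```

Request:
carry_out(moves=[[[0,0,0],[0,0,0],4.4],[[0,0,0],[0,0,0],4.6],[[0,0,0],[0,0,-1],4.6],[[0,0,0],[0,0,-5],4.6],[[0,0,0],[0,0,-10],6.5]])

```text
t: 8.25
eef_pos: [0.579, 0.2939, 0.167]
tool_rot: [-0.001, -0.0, 1.0, -0.001]
contact_force: [0.0, -0.3, -0.8]
gripper_width: 0.74
```

Request:
carry_out(moves=[[[0,0,0],[0,-1,-3],7],[[0,0,0],[0.7,-5,-4.5],7],[[0,0,0],[1.7,-10.5,-4.5],7],[[0,0,0],[2.5,-15.5,-4.5],7],[[0,0,0],[2.95,-18.1,-4],7]])

```text
t: 8.88
eef_pos: [0.5502, 0.1098, 0.2075]
tool_rot: [0.001, 0.002, 1.0, -0.0]
contact_force: [0.9, 0.5, -0.5]
gripper_width: 0.821
```

Request:
carry_out(moves=[[[0,0,0],[0,0,3],7],[[0,0,0],[0,0,7.5],7],[[0,0,0],[0,0,11],7],[[0,0,0],[0,0,12.8],7],[[0,0,0],[0,0,12.8],6]])

```text
t: 9.5
eef_pos: [0.5498, 0.1131, 0.0779]
tool_rot: [-0.001, -0.0, 1.0, -0.0]
contact_force: [0.1, -0.6, 1.1]
gripper_width: 0.704
```

Request:
carry_out(moves=[[[0,0,0],[0,0,0],3],[[0,0,0],[0,0,0],3],[[0,0,0],[0,0,0],3],[[0,0,0],[0,0,0],3]])

```text
t: 10.0
eef_pos: [0.5514, 0.1137, 0.0799]
tool_rot: [0.001, -0.0, 1.0, 0.001]
contact_force: [0.7, 0.2, 8.1]
gripper_width: 0.474
```

Request:
carry_out(moves=[[[0,0,0],[0,0,0],3],[[0,0,0],[0,0,0],3]])

```text
t: 10.25
eef_pos: [0.5514, 0.1137, 0.0799]
tool_rot: [0.001, -0.0, 1.0, 0.001]
contact_force: [-0.6, 0.5, 6.3]
gripper_width: 0.472
```

Request:
carry_out(moves=[[[0,0,0],[0,0,-0.5],3],[[0,0,0],[0,0,-1],3],[[0,0,0],[0,0,-1.5],3]])

```text
t: 10.62
eef_pos: [0.5499, 0.1131, 0.0936]
tool_rot: [-0.0, -0.0, 1.0, -0.0]
contact_force: [-0.4, 0.0, -2.1]
gripper_width: 0.474
```

Run:
```python
from h import *
b=bot.read_camera("scene")[120:260,240:440,::-1]
cv2.imwrite("pics/p2.png",cv2.convertScaleAbs(cv2.resize(b,(700,490),interpolation=2),alpha=2)); o=bot.get_obs();print(o["eef_pos"],o["gripper_width"],o["contact_force"])
```

```text
[0.5504111  0.11322421 0.09421866] 0.47827799075236654 [ 0.20407448  0.8837877  -1.45493015]
```

View pics/p2.png

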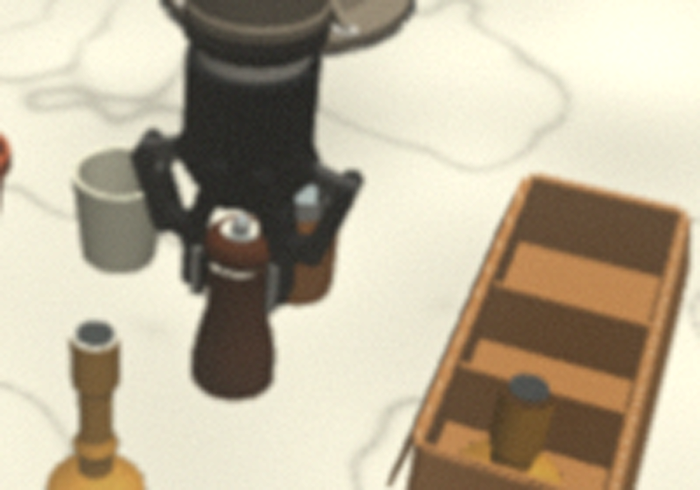

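Request:
carry_out(moves=[[[0,0,0],[0,0,-3],3],[[0,0,0],[0,0,-7.5],3],[[0,0,0],[0,2,-10.5],3],[[0,0,0],[1,6,-11],3],[[0,0,0],[2.5,11,-11],3]])

```text
t: 11.3
eef_pos: [0.5257, 0.2233, 0.2044]
tool_rot: [0.001, 0.001, 1.0, 0.0]
contact_force: [0.8, 0.5, -2.0]
gripper_width: 0.477
```

Request:
carry_out(moves=[[[0,0,0],[1.8,4,0],3],[[0,0,0],[3,6.9,0],3],[[0,0,0],[3.45,7.7,1.5],3],[[0,0,0],[3.45,7.7,4],3],[[0,0,0],[3.45,7.7,5.5],3]])

```text
t: 11.92
eef_pos: [0.4902, 0.2984, 0.1463]
tool_rot: [-0.001, 0.0, 1.0, -0.001]
contact_force: [-0.4, -0.8, -1.3]
gripper_width: 0.477
```

Request:
carry_out(moves=[[[0,0,0],[0,0,2.5],3],[[0,0,0],[0,0,4.5],3],[[0,0,0],[0,0,5.4],3],[[0,0,0],[0,0,5.7],3],[[0,0,0],[0,0,5.8],3]])

```text
t: 12.55
eef_pos: [0.491, 0.3002, 0.0907]
tool_rot: [0.0, -0.0, 1.0, 0.0]
contact_force: [-0.4, -0.4, -1.3]
gripper_width: 0.477
```

Request:
carry_out(moves=[[[0,0,0],[0,0,0.1],3],[[0,0,0],[0,0,0.2],3],[[0,0,0],[0,0,0.2],3]])

```text
t: 12.92
eef_pos: [0.4906, 0.3002, 0.0885]
tool_rot: [0.0, -0.0, 1.0, 0.0]
contact_force: [0.2, 0.3, -2.4]
gripper_width: 0.476
```

Request:
carry_out(moves=[[[0,0,0],[0,0,0.1],3],[[0,0,0],[0,0,0.25],3],[[0,0,0],[0,0,0.35],3],[[0,0,0],[0,0,0.4],3],[[0,0,0],[0,0,0.4],3]])

```text
t: 13.55
eef_pos: [0.4909, 0.3004, 0.0849]
tool_rot: [0.0, -0.0, 1.0, 0.0]
contact_force: [-0.9, -0.7, 5.1]
gripper_width: 0.477
```

Request:
carry_out(moves=[[[0,0,0],[0,0,0],6],[[0,0,0],[0,0,0],7.5],[[0,0,0],[0,0,-1],7.5],[[0,0,0],[0,0,-5],7.5],[[0,0,0],[0,0,-10],8.5]])

```text
t: 14.18
eef_pos: [0.4899, 0.2998, 0.1851]
tool_rot: [-0.001, -0.0, 1.0, -0.001]
contact_force: [0.7, 0.5, 0.6]
gripper_width: 0.992
```

Request:
carry_out(moves=[[[0,0,0],[-1,-2,-2.5],8.5],[[0,0,0],[-3.5,-7,-3],8.5],[[0,0,0],[-6,-12,-3],8.5],[[0,0,0],[-8.7,-17.2,-3],8.5],[[0,0,0],[-11.4,-22.4,-3],8.5]])

```text
t: 14.8
eef_pos: [0.6054, 0.0747, 0.2152]
tool_rot: [0.001, -0.0, 1.0, 0.0]
contact_force: [1.0, 0.6, 0.2]
gripper_width: 0.997
```

Request:
carry_out(moves=[[[0,0,0],[-2.5,-5.2,0],8.5],[[0,0,0],[-5,-10.2,0],8.5],[[0,0,0],[-6.7,-13.4,0],8.5],[[0,0,0],[-7.5,-14.8,1],8.5],[[0,0,0],[-7.5,-14.8,4],8.5]])

```text
t: 15.42
eef_pos: [0.6811, -0.0725, 0.1751]
tool_rot: [0.002, 0.0, 1.0, -0.0]
contact_force: [0.7, 0.6, -0.1]
gripper_width: 0.998
```

Request:
carry_out(moves=[[[0,0,0],[0,0,3],8.5],[[0,0,0],[0,0,6.5],8.5],[[0,0,0],[0,0,9],8.5],[[0,0,0],[0,0,9.8],8.5],[[0,0,0],[0,0,9.8],7]])

```text
t: 16.05
eef_pos: [0.6795, -0.0707, 0.0761]
tool_rot: [-0.0, -0.001, 1.0, 0.0]
contact_force: [0.6, 0.6, -0.1]
gripper_width: 0.827
```

Request:
carry_out(moves=[[[0,0,0],[0,0,0],5],[[0,0,0],[0,0,0],5],[[0,0,0],[0,0,0],5],[[0,0,0],[0,0,0],5]])

```text
t: 16.55
eef_pos: [0.6808, -0.0719, 0.0777]
tool_rot: [0.001, -0.0, 1.0, -0.0]
contact_force: [-1.2, -0.9, 6.5]
gripper_width: 0.719
```

Request:
carry_out(moves=[[[0,0,0],[0,0,0],5],[[0,0,0],[0,0,-0.3],5],[[0,0,0],[0,0,-0.7],5],[[0,0,0],[0,0,-1.1],5],[[0,0,0],[0,0,-1.2],5]], newtons=65)

```text
t: 17.18
eef_pos: [0.6797, -0.0716, 0.0884]
tool_rot: [-0.0, -0.0, 1.0, 0.0]
contact_force: [0.2, -0.1, -4.2]
gripper_width: 0.706
```

Run:
```python
from h import *
b=bot.read_camera("scene")[150:270,130:300,::-1]
cv2.imwrite("pics/p3.png",cv2.convertScaleAbs(cv2.resize(b,(680,480),interpolation=2),alpha=1.6)); o=bot.get_obs();print(o["eef_pos"],o["gripper_width"],o["contact_force"],o["torque"])
```

```text
[ 0.67973855 -0.07170728  0.08843646] 0.7110840945278765 [-0.19859383 -0.06009883 -3.67203461] [ 0.01436177 -0.05732638  0.02137873]
```

View pics/p3.png

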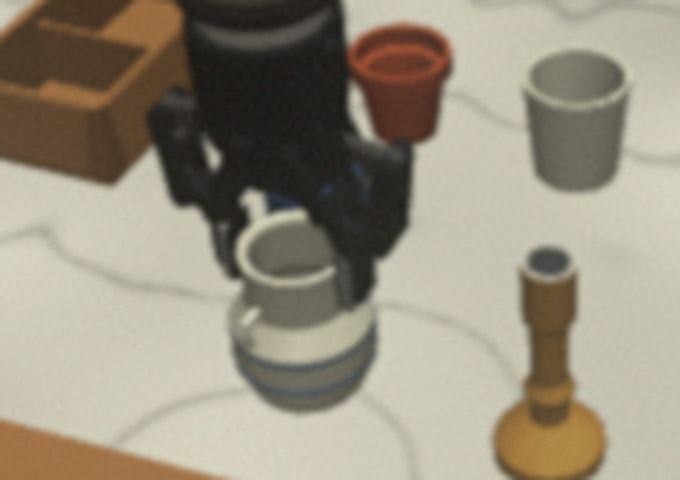

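Request:
carry_out(moves=[[[0,0,0],[0,0,-2],5],[[0,0,0],[0,0,-6],5],[[0,0,0],[0,0,-10.5],5],[[0,0,0],[1,1.3,-13],5],[[0,0,0],[3.5,4.5,-14],5]])

```text
t: 17.85
eef_pos: [0.6462, -0.0288, 0.2321]
tool_rot: [0.003, 0.002, 1.0, -0.001]
contact_force: [0.1, -0.1, -4.9]
gripper_width: 0.712
```

Request:
carry_out(moves=[[[0,0,0],[3,4,0],5],[[0,0,0],[6.2,8,0],5],[[0,0,0],[9.4,12,0],5],[[0,0,0],[12.6,16,0],5],[[0,0,0],[15.8,20,0],5]])

```text
t: 18.48
eef_pos: [0.4858, 0.1743, 0.2299]
tool_rot: [0.001, -0.0, 1.0, 0.001]
contact_force: [0.8, 0.4, -3.7]
gripper_width: 0.712
```

Request:
carry_out(moves=[[[0,0,0],[3,4,0],5],[[0,0,0],[6,8,0],5],[[0,0,0],[8.5,11.5,0],5],[[0,0,0],[10,13.3,0],5],[[0,0,0],[10,13.3,1],5]])

```text
t: 19.1
eef_pos: [0.3859, 0.3084, 0.2201]
tool_rot: [0.001, -0.002, 1.0, 0.002]
contact_force: [0.2, -1.7, -3.9]
gripper_width: 0.711
```

Request:
carry_out(moves=[[[0,0,0],[0,0,2.5],5],[[0,0,0],[0,0,6],5],[[0,0,0],[0,0,9.5],5],[[0,0,0],[0,0,12],5],[[0,0,0],[0,0,12.8],5]])

```text
t: 19.73
eef_pos: [0.3868, 0.3046, 0.0894]
tool_rot: [-0.0, 0.001, 1.0, -0.001]
contact_force: [-0.3, 0.0, -4.7]
gripper_width: 0.709
```

Request:
carry_out(moves=[[[0,0,0],[0,0,0.1],5],[[0,0,0],[0,0,0.25],5],[[0,0,0],[0,0,0.35],5],[[0,0,0],[0,0,0.35],5]])

```text
t: 20.23
eef_pos: [0.3867, 0.3063, 0.0872]
tool_rot: [0.0, -0.0, 1.0, 0.0]
contact_force: [-0.5, 0.1, -4.1]
gripper_width: 0.713
```

Request:
carry_out(moves=[[[0,0,0],[0,0,0.1],5],[[0,0,0],[0,0,0.2],5],[[0,0,0],[0,0,0.35],5],[[0,0,0],[0,0,0.45],5],[[0,0,0],[0,0,0.45],5]])

```text
t: 20.85
eef_pos: [0.3867, 0.3061, 0.0829]
tool_rot: [0.0, -0.0, 1.0, 0.0]
contact_force: [-1.3, -2.3, 4.6]
gripper_width: 0.71
```

Request:
carry_out(moves=[[[0,0,0],[0,0,0],7.5],[[0,0,0],[0,0,0],8.5],[[0,0,0],[0,0,-1],8.5],[[0,0,0],[0,0,-5],8.5],[[0,0,0],[0,0,-10.5],8.5]])

```text
t: 21.48
eef_pos: [0.3859, 0.3056, 0.1882]
tool_rot: [-0.001, -0.0, 1.0, -0.001]
contact_force: [0.3, 0.7, 0.2]
gripper_width: 0.997
```

Request:
carry_out(moves=[[[0,0,0],[-1,-1,-3.5],8.5],[[0,0,0],[-4.5,-4,-4],8],[[0,0,0],[-8.7,-7.5,-4],7],[[0,0,0],[-13,-11,-4],6],[[0,0,0],[-17.3,-14.5,-4],6]])

```text
t: 22.1
eef_pos: [0.5609, 0.1602, 0.2283]
tool_rot: [0.001, -0.001, 1.0, 0.0]
contact_force: [0.1, 1.3, -0.3]
gripper_width: 0.705
```

Request:
carry_out(moves=[[[0,0,0],[-4.2,-3.5,0],6],[[0,0,0],[-8.4,-7,0],6],[[0,0,0],[-10.7,-9.1,0],6],[[0,0,0],[-11.2,-9.4,1],6],[[0,0,0],[-11.2,-9.4,3],6]])

```text
t: 22.72
eef_pos: [0.6716, 0.0683, 0.197]
tool_rot: [0.0, -0.001, 1.0, 0.001]
contact_force: [0.5, 0.3, -0.5]
gripper_width: 0.702
```

Request:
carry_out(moves=[[[0,0,0],[0,0,3],6],[[0,0,0],[0,0,6],6],[[0,0,0],[0,0,8.2],6],[[0,0,0],[0,0,8.7],6],[[0,0,0],[0,0,8.7],5]])

```text
t: 23.35
eef_pos: [0.6709, 0.0684, 0.1101]
tool_rot: [-0.0, -0.001, 1.0, 0.0]
contact_force: [-0.1, -0.2, 0.7]
gripper_width: 0.583
```

Request:
carry_out(moves=[[[0,0,0],[0,0,0],2],[[0,0,0],[0,0,0],2],[[0,0,0],[0,0,0],2],[[0,0,0],[0,0,0],2]])

```text
t: 23.85
eef_pos: [0.6724, 0.0672, 0.1116]
tool_rot: [0.001, -0.0, 1.0, 0.0]
contact_force: [-1.6, -0.2, 6.0]
gripper_width: 0.31
```

Run:
```python
from h import *
b=bot.read_camera("scene")[120:290,220:450,::-1]
cv2.imwrite("pics/p4.png",cv2.convertScaleAbs(cv2.resize(b,(690,510),interpolation=2),alpha=1.6)); o=bot.get_obs();print(o["eef_pos"],o["gripper_width"],o["contact_force"])
```

```text
[0.67235872 0.0671741  0.11154573] 0.3112877056760358 [-0.35495109 -0.03617594  5.58007421]
```

View pics/p4.png

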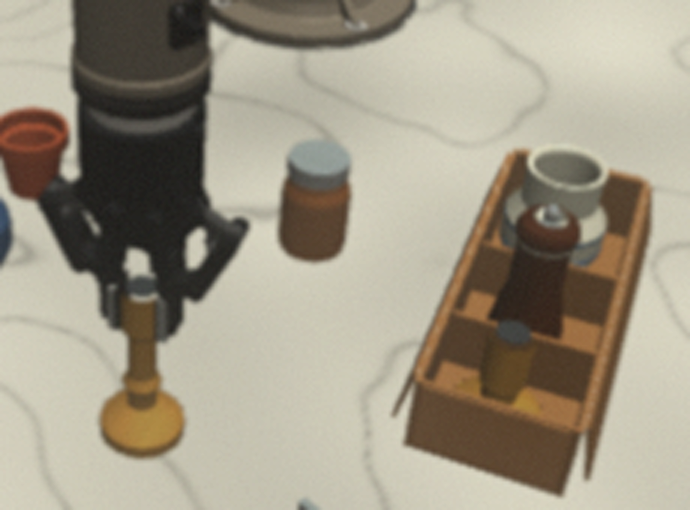

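Request:
carry_out(moves=[[[0,0,0],[0,0,-1],2],[[0,0,0],[0,0,-4],2],[[0,0,0],[0,0,-8.5],2],[[0,0,0],[0,0,-13],2],[[0,0,0],[0,-1.5,-16],2]])

```text
t: 24.52
eef_pos: [0.6717, 0.0542, 0.2724]
tool_rot: [0.001, -0.002, 1.0, 0.001]
contact_force: [-0.4, 0.4, -4.2]
gripper_width: 0.314
```

Request:
carry_out(moves=[[[0,0,0],[1,-4,0],2],[[0,0,0],[2.9,-8.9,0],2],[[0,0,0],[4.8,-13.8,0],2],[[0,0,0],[6.7,-18.7,0],2],[[0,0,0],[8.6,-23.6,0],2]])

```text
t: 25.15
eef_pos: [0.5844, -0.185, 0.27]
tool_rot: [-0.0, -0.0, 1.0, 0.0]
contact_force: [0.7, 1.0, -4.5]
gripper_width: 0.311
```

Request:
carry_out(moves=[[[0,0,0],[1.9,-4.9,0],2],[[0,0,0],[3.8,-9.5,0],2],[[0,0,0],[5.5,-13,0],2],[[0,0,0],[6.7,-14.5,0],2],[[0,0,0],[6.7,-14.5,1],2]])

```text
t: 25.78
eef_pos: [0.5182, -0.3297, 0.2606]
tool_rot: [0.0, 0.001, 1.0, -0.0]
contact_force: [0.8, 0.5, -4.3]
gripper_width: 0.312
```

Request:
carry_out(moves=[[[0,0,0],[0,0,2.5],2],[[0,0,0],[0,0,5.5],2],[[0,0,0],[0,0,7.2],2],[[0,0,0],[0,0,7.2],2]])

```text
t: 26.28
eef_pos: [0.5189, -0.3268, 0.1867]
tool_rot: [-0.001, -0.001, 1.0, 0.001]
contact_force: [-0.1, 0.2, -4.5]
gripper_width: 0.309
```

Run:
```python
from h import *
b=bot.read_camera("scene")[80:230,90:290,::-1]
o=bot.get_obs();print(o["eef_pos"],o["gripper_width"],o["contact_force"])
cv2.imwrite("pics/p5.png",cv2.convertScaleAbs(cv2.resize(b,(680,510),interpolation=2),alpha=1.6))
```

```text
[ 0.51937913 -0.32781106  0.18804939] 0.30811015997685287 [ 0.6472563   0.06029401 -3.80317598]
```

View pics/p5.png

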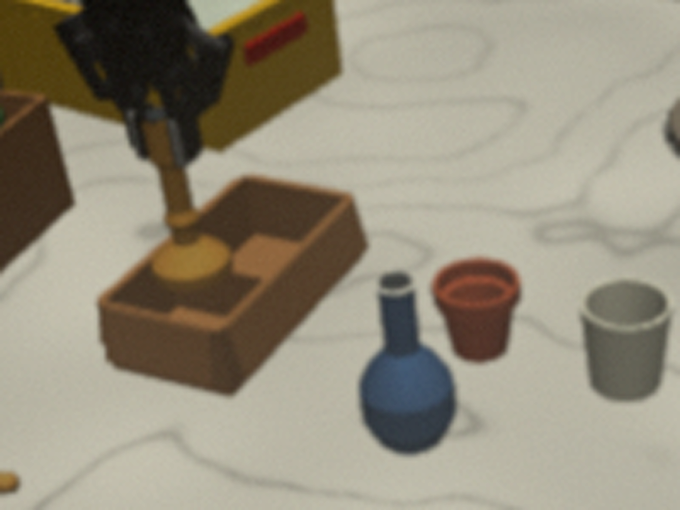

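Run:
```python
from h import *
for p in((.519,-.328,.075),(.554,-.13,0)):
    a=project("scene",[[p[0],p[1],p[2]+.01],[p[0],p[1],p[2]+.13]])
    print(((a-[90,80])*3.4).round())
```

```text
[[187. 255.]
 [157. 111.]]
[[407. 420.]
 [392. 281.]]
```

The candlestick hangs over the narrow cell, with its base at about (192,258) and within the walls. It leans by at most a few hundredths of a rad. Lowering slowly.

Request:
carry_out(moves=[[[0,0,0],[0,0,2.5],2],[[0,0,0],[0,0,4.8],2],[[0,0,0],[0,0,6],2],[[0,0,0],[0,0,6.4],2],[[0,0,0],[0,0,6.5],2]])

```text
t: 26.95
eef_pos: [0.5194, -0.3291, 0.1241]
tool_rot: [0.001, -0.0, 1.0, -0.0]
contact_force: [-0.1, -0.2, -4.0]
gripper_width: 0.311
```

Request:
carry_out(moves=[[[0,0,0],[0,0,0.1],2],[[0,0,0],[0,0,0.2],2],[[0,0,0],[0,0,0.3],2],[[0,0,0],[0,0,0.3],2]])

```text
t: 27.45
eef_pos: [0.5188, -0.3288, 0.1202]
tool_rot: [-0.0, -0.0, 1.0, 0.0]
contact_force: [-0.1, 0.4, -4.3]
gripper_width: 0.31
```

Request:
carry_out(moves=[[[0,0,0],[0,0,0.1],2],[[0,0,0],[0,0,0.2],2],[[0,0,0],[0,0,0.3],2],[[0,0,0],[0,0,0.35],2],[[0,0,0],[0,0,0.35],2]])

```text
t: 28.08
eef_pos: [0.5189, -0.3288, 0.1168]
tool_rot: [-0.0, -0.0, 1.0, 0.0]
contact_force: [-0.4, 0.2, -3.4]
gripper_width: 0.309
```

Request:
carry_out(moves=[[[0,0,0],[0,0,0.1],2],[[0,0,0],[0,0,0.2],2],[[0,0,0],[0,0,0.2],2]])

```text
t: 28.45
eef_pos: [0.5191, -0.3292, 0.1165]
tool_rot: [0.001, -0.0, 1.0, -0.0]
contact_force: [-4.8, 1.9, 9.7]
gripper_width: 0.311
```

Request:
carry_out(moves=[[[0,0,0],[0,0,0],2.9],[[0,0,0],[0,0,0],3.6],[[0,0,0],[0,0,0],6],[[0,0,0],[0,0,0],6],[[0,0,0],[0,0,-2],6]])

```text
t: 29.08
eef_pos: [0.5179, -0.3281, 0.1341]
tool_rot: [-0.002, -0.0, 1.0, 0.001]
contact_force: [-0.5, -0.9, 0.3]
gripper_width: 0.7
```

Request:
carry_out(moves=[[[0,0,0],[0,0,-4],6],[[0,0,0],[0,1,-8],6],[[0,0,0],[-0.7,5,-10],6],[[0,0,0],[-1.7,10,-10],6],[[0,0,0],[-2.7,15,-10],6]])

```text
t: 29.7
eef_pos: [0.5464, -0.1777, 0.2369]
tool_rot: [0.001, 0.0, 1.0, -0.0]
contact_force: [-0.3, -0.9, -0.4]
gripper_width: 0.703
```

Run:
```python
from h import *
b=bot.read_camera("scene")[80:230,90:290,::-1]
o=bot.get_obs();print(o["eef_pos"],o["gripper_width"],o["contact_force"])
cv2.imwrite("pics/p6.png",cv2.convertScaleAbs(cv2.resize(b,(680,510),interpolation=2),alpha=1.6))
d=bot.silhouettes("vase_c","scene"); print([(e["score"],e["location"]) for e in d[:2]])
if d: print(fit("vase_c",np.array([.554,-.13]),("scene",),{"scene":d[0]["region"]}))
```

```text
[ 0.5483991  -0.16879667  0.23624872] 0.7026837612108221 [ 1.084816    6.24833533 -0.72271192]
[(0.86, [208.1, 192.9]), (0.4, [269.9, 177.8])]
(array([ 0.55226239, -0.13039301]), np.float64(0.08882521489971351))
```

View pics/p6.png

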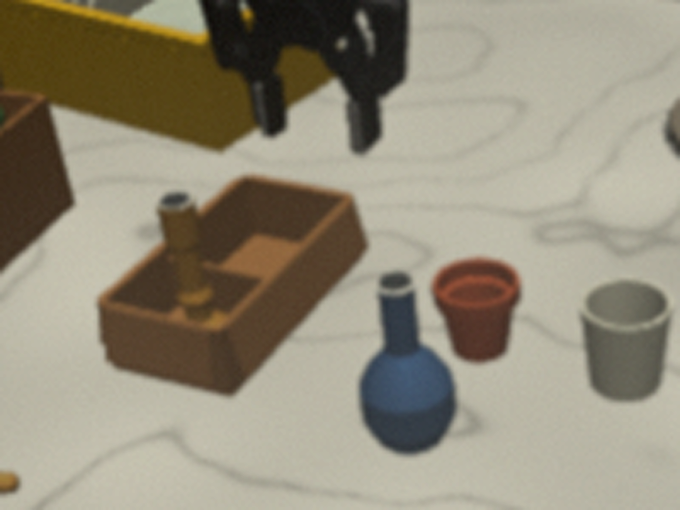

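The tall candlestick stands in the narrow cell, top at (178,200). Now the vase, whose position is unchanged at about (.553,-.130).

Request:
carry_out(moves=[[[0,0,0],[-0.5,3.5,0],6],[[0,0,0],[-0.8,4.9,1],6],[[0,0,0],[-0.8,4.9,4.5],6],[[0,0,0],[-0.8,4.9,7],6],[[0,0,0],[-0.8,4.9,7],6]])

```text
t: 30.42
eef_pos: [0.5522, -0.1304, 0.1631]
tool_rot: [-0.002, 0.0, 1.0, -0.0]
contact_force: [0.7, -0.1, 0.6]
gripper_width: 0.7
```

Request:
carry_out(moves=[[[0,0,0],[0,0,3],6],[[0,0,0],[0,0,5.7],6],[[0,0,0],[0,0,6.6],6],[[0,0,0],[0,0,6.6],5],[[0,0,0],[0,0,6.6],3]])

```text
t: 31.05
eef_pos: [0.5547, -0.1302, 0.1001]
tool_rot: [0.001, -0.0, 1.0, -0.0]
contact_force: [-0.5, -0.5, -0.5]
gripper_width: 0.386
```

Request:
carry_out(moves=[[[0,0,0],[0,0,0],1.5],[[0,0,0],[0,0,0],1.5],[[0,0,0],[0,0,0],1.5],[[0,0,0],[0,0,0],1.5]])

```text
t: 31.55
eef_pos: [0.5547, -0.1295, 0.1001]
tool_rot: [0.001, -0.0, 1.0, 0.0]
contact_force: [-0.6, 1.1, 5.6]
gripper_width: 0.283
```

Request:
carry_out(moves=[[[0,0,0],[0,0,-1],1.5],[[0,0,0],[0,0,-4],1.5],[[0,0,0],[0,0,-8.5],1.5],[[0,0,0],[1,-1.5,-12],1.5],[[0,0,0],[3.8,-5.5,-12.5],1.5]])

```text
t: 32.17
eef_pos: [0.5182, -0.1836, 0.2268]
tool_rot: [0.003, -0.003, 1.0, -0.0]
contact_force: [-0.2, -2.2, -4.5]
gripper_width: 0.286
```

Request:
carry_out(moves=[[[0,0,0],[2.8,-4.2,0],1.5],[[0,0,0],[5.8,-8.5,0],1.5],[[0,0,0],[8.6,-12.5,0],1.5],[[0,0,0],[10,-14.5,0],1.5],[[0,0,0],[10,-14.5,1],1.5]])

```text
t: 32.8
eef_pos: [0.4139, -0.3322, 0.2144]
tool_rot: [0.0, 0.002, 1.0, -0.001]
contact_force: [0.4, -0.4, -4.2]
gripper_width: 0.287
```

Request:
carry_out(moves=[[[0,0,0],[0,0,2.5],1.5],[[0,0,0],[0,0,5.5],1.5],[[0,0,0],[0,0,8.5],1.5],[[0,0,0],[0,0,9.8],1.5],[[0,0,0],[0,0,10.2],1.5]])

```text
t: 33.42
eef_pos: [0.4159, -0.3291, 0.1112]
tool_rot: [-0.001, -0.001, 1.0, 0.0]
contact_force: [0.3, 0.3, -4.1]
gripper_width: 0.286
```

Request:
carry_out(moves=[[[0,0,0],[0,0,0.1],1.5],[[0,0,0],[0,0,0.2],1.5],[[0,0,0],[0,0,0.3],1.5],[[0,0,0],[0,0,0.4],1.5],[[0,0,0],[0,0,0.4],1.5]])

```text
t: 34.05
eef_pos: [0.4158, -0.3298, 0.1078]
tool_rot: [0.0, -0.0, 1.0, 0.0]
contact_force: [0.1, 0.2, -4.6]
gripper_width: 0.282
```

Request:
carry_out(moves=[[[0,0,0],[0,0,0.1],1.5],[[0,0,0],[0,0,0.15],1.5],[[0,0,0],[0,0,0.15],1.5]])

```text
t: 34.42
eef_pos: [0.4158, -0.3298, 0.1062]
tool_rot: [-0.0, -0.0, 1.0, 0.0]
contact_force: [0.1, 0.5, -3.9]
gripper_width: 0.286
```

Request:
carry_out(moves=[[[0,0,0],[0,0,0.1],1.5],[[0,0,0],[0,0,0.2],1.5],[[0,0,0],[0,0,0.25],1.5],[[0,0,0],[0,0,0.25],1.5]])

```text
t: 34.92
eef_pos: [0.416, -0.33, 0.1051]
tool_rot: [0.0, -0.0, 1.0, 0.0]
contact_force: [-3.7, 2.6, 11.6]
gripper_width: 0.287
```

Request:
carry_out(moves=[[[0,0,0],[0,0,0],2.8],[[0,0,0],[0,0,0],4],[[0,0,0],[0,0,0],6],[[0,0,0],[0,0,-1],6],[[0,0,0],[0,0,-4],6]])

```text
t: 35.55
eef_pos: [0.4151, -0.3293, 0.1436]
tool_rot: [-0.001, -0.0, 1.0, 0.001]
contact_force: [0.6, 0.3, 1.2]
gripper_width: 0.704
```

Request:
carry_out(moves=[[[0,0,0],[0,0,-5],6],[[0,0,0],[-1,2,-10],6],[[0,0,0],[-3,7,-13],6],[[0,0,0],[-5,12,-13],6],[[0,0,0],[-7,17,-13],6]])

```text
t: 36.17
eef_pos: [0.4864, -0.1584, 0.2752]
tool_rot: [0.001, 0.0, 1.0, -0.0]
contact_force: [0.3, -1.4, -0.2]
gripper_width: 0.7
```

Request:
carry_out(moves=[[[0,0,0],[-1,4,0],6],[[0,0,0],[-2,8,0],6],[[0,0,0],[-2,10,0],6],[[0,0,0],[-2,10,0],6],[[0,0,0],[-2,10,0],6]])

```text
t: 36.8
eef_pos: [0.5056, -0.0612, 0.2741]
tool_rot: [0.0, 0.001, 1.0, -0.0]
contact_force: [0.2, -0.7, 0.3]
gripper_width: 0.701
```

Run:
```python
from c import *
o=bot.get_obs();print(o["t"],o["eef_pos"],o["contact_force"])
im={c:bot.read_camera(c)[:,:,::-1].copy() for c in INFO}
C={"carton3":np.array([.475,.3005,1.508]),"carton2":np.array([.459,-.3295,1.588])}
lot=dict(crock_c=("carton3",.088,(.387,.306)),mill_c=("carton3",-.016,(.491,.2995)),candlestick_short_c=("carton3",-.104,(.579,.294)),vase_c=("carton2",.042,(.417,-.33)),candlestick_tall_c=("carton2",-.06,(.519,-.3285)))
big={c:cv2.resize(i,None,fx=3,fy=3,interpolation=2) for c,i in im.items()}
st=dict(beaker_c=(.4383,-.0075),jar_c=(.4285,.1195),flowerpot_c=(.44,-.128))
for n in PROF:
    p0=np.array(lot[n][2] if n in lot else st[n]); z0=.005 if n in lot else 0
    for c in INFO:
        cs,_=cv2.findContours(cv2.resize(mask(c,n,*p0,z0).astype(np.uint8),None,fx=3,fy=3,interpolation=0),0,2); cv2.drawContours(big[c],cs,-1,(255,0,255),1)
cv2.imwrite("pics/f1.png",cv2.convertScaleAbs(cv2.resize(big["top"][450:900,300:1260],(800,375)),alpha=1.5))
cv2.imwrite("pics/f2.png",cv2.convertScaleAbs(cv2.resize(big["scene"][330:900,330:1350],(800,447)),alpha=1.6))
```

```text
36.8 [ 0.50557533 -0.06118871  0.27413179] [ 0.18756934 -0.74880875  0.25339814]
```

View pics/f1.png

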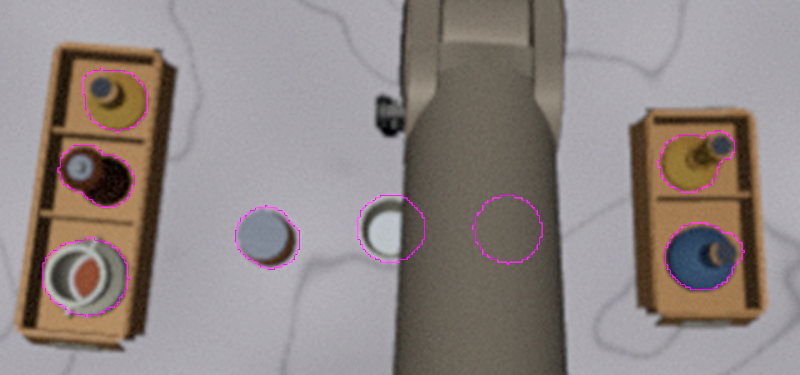

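View pics/f2.png

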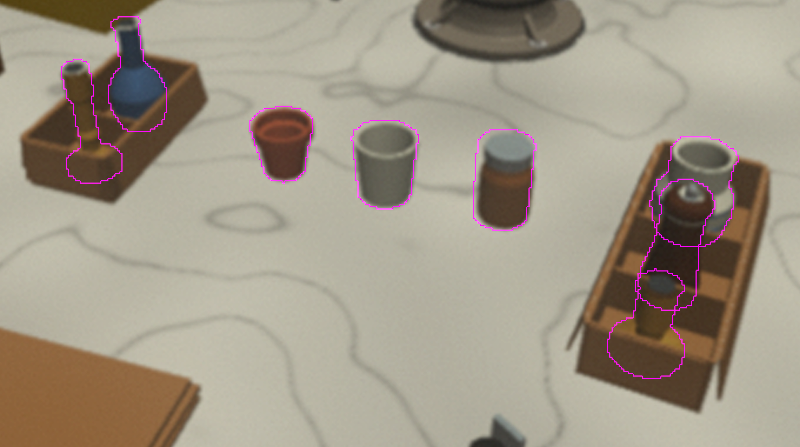

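All five things stand upright in the right cells. Their outlines at floor height match in both views, and the three leftover items have not moved. Handing in.

```bash
python3 -c "
from station import bot
print(bot.hand_in(), bot.get_obs()['t'])"
```

```text
the job is handed in; nothing more can be done
the job is handed in; nothing more can be done
```

Both lots are packed and the job was handed in at about 37 s of robot time. No verdict was given.

- **Table lot (three-cell carton):** the crock is in the wide cell, the pepper mill in the middle cell and the short candlestick in the far end cell.
- **Mantel lot (two-cell carton):** the vase is in the wide cell and the tall candlestick in the narrow one.
- **Setting down:** I lowered each thing in steps of a few millimetres or less until the force reading showed floor contact (under 12 N). Then I let go.

**Last checks:** In both final pictures the five things stand upright, and their outlines match where they should be at carton-floor height. The jar and beaker match their start outlines in both views. The flowerpot matches in the scene view only, because the arm hid it from above. At the end the arm was clear of everything.

**What disagreed:**
- The two cameras differed by up to about 5 mm on the carton positions across the row (world y), which is within the limits there.
- The crock was probably held partly by its rim: the jaw opening read 61 mm against a 58 mm neck. The mill read 40 mm against a 38 mm waist.
- The tall candlestick seemed to lean about 0.07 rad (judged by eye) while it was carried. It looked upright once released.

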